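# Take the battery cover off the sorting scale

## Robot

A 6-joint arm with a two-finger parallel gripper is mounted at the origin on the work surface. World frame = base frame: x ahead of the robot, y to its left, z up, the work surface at z = 0. Lengths are in m, angles in rad, forces in N, time in s.
With the tool pointing down it reaches from about 0.25 to 0.725 m from the base axis. Payload 4 kg.
Tool frame: the origin (TCP) lies where the fingers leave the gripper's body, on its centre line; the fingertips stand 73 mm ahead of it and the grasp point (between the pads) lies 54 mm ahead of it (manip.finger_overhang is the distance from the TCP to the fingertips, in m); y points along the fingers, z is the direction in which the jaws open and shut, and the axes are right-handed (so a half turn about y gives the same grasp; the last joint's range is limited). The gripper opens to 85 mm and grips with 20 to 120 N. Pads are 22 mm wide; open, the fingers measure 114 mm over their backs; the gripper's body (76 mm by 85 mm) begins 54 mm behind the grasp point. The pads swing forward as they close: fully open they stand 13 mm farther back than shut.
Start: joints at [1.164, 0.241, 0.005, 1.335, 0, 1.571], TCP at [0.198, 0.459, 0.304] pointing down, gripper open.
Joint ranges: [-2.72, 2.72], [-1.05, 1.87], [-1.09, 1.28], [-1.99, 2.15], [-1.42, 1.44], [-3.14, 3.14]. Speed limits (rad/s): [2.79, 2.79, 3.14, 3.14, 3.14, 3.14].

## Interface

Orientations are given as a 3x3 rotation matrix whose columns are the frame's x, y, z axes.
In Python, from plant import manip gives the robot as it stands.
- The arm moves only by the tool servo_tool, never from a script. Its argument "deltas" is a list of rows, each an object of numbers: "gripper": the opening, from 0 (shut) to 1 (fully open); "dx", "dy", "dz": the shift along the tool's x, y, z in cm; "ax", "ay", "az": the turn, a rotation vector about the tool's x, y, z in rad. In form: [{"gripper": .., "dx": .., "dy": .., "dz": .., "ax": .., "ay": .., "az": ..}, ...]. A call has 1 to 10 rows; each row shifts and turns the commanded pose from where the row before left it, along the tool's axes as they then stand; what a row does not reach is not made up. A row lasts 1/12 s, in which the tool goes at most 41.7 mm and 7.16 degrees, less where a joint would pass 70% of its speed; a pose out of reach is approached as far as the arm can. A call is refused whole if a number of a shift passes 4.17 or a number of a turn 0.125, either way. A call with a gripper value outside its range is refused whole. The fingers move at their own pace and stop on an object; "newtons" is the grip in N (left out, the last holds). Time passes only in rows, so rows that do not move let the fingers close. It gives the time, the measured TCP pose, the force and the opening at its end, in the units of the state.
- manip.observe(): the state, without advancing time (a new reading comes with each control period).
- manip.camera(name): name is "scene" or "top" or "wrist"; returns a dict with "image" (400x640x3 uint8, blue, green, red), "range_z" (400x640 float32, m along the optical axis (not along the pixel's ray), 0 where there is no reading), "intrinsics" (3x3 intrinsics, pixels), "eye" and "rotation" of the camera in the world. Camera axes: x right, y up, looking along -z (the intrinsics and any distortion apply to the point x, -y, -z); pixel columns grow to the right and rows downward; lengths in m; the calibration is good to about 2 mm. A picture is of the moment at which its call begins.
- manip.hand_in(): hands the job in, once; it reports no verdict.
The state is a dict: "time_s": time; "qpos": joint angles; "qvel": joint speeds; "joint_torque": joint torques, N m; "tool_pos": TCP position; "eef_rot": TCP orientation; "wrist_force": force on the tool from outside, world axes, zero at the start; "wrist_torque": the same for the moment, N m; "gripper_width": finger opening in m.
Only numpy, scipy, OpenCV 4.12 (cv2) and the standard library are available. Lean on these libraries where they do the work, as an engineer would, in place of code of your own. Each camera call takes 0.05 s, during which the arm holds its last target.

## Task

The counting scale on the food-sorting table needs fresh batteries: pinch the orange release tab on its battery cover in towards the grey fin beside it, and with the tab held in, swing that end of the cover up about its far edge until it stands open about 30 degrees. Then draw the cover out of its frame and lay it flat, tab side up, inside the blue tray. Leave the label printer's cover with the green tab seated as it is.

Things in the scene. Friction and masses are not known exactly. Their poses are not given: they have to be found in the camera images.
- scale_cover: Loose grey battery cover, about 80 g, in the white scale (steel pan): plate x -90..0, y -32..32, z 0..4 mm. Origin: hinge edge's middle, underside; z up, +x free end to hinge (away from robot). Deck flush; ledge at x 2..18 tops z 8.5, traps 10 mm hinge lugs: swing free end up 30 deg, draw out 25 mm to -x, lift. Grey fin x -80..-60, y -18..-14, top z 38. Feet reach z -9. Turns between upright pads.
- scale_tab (a joint): Orange release tab on that cover, an upright fin facing the grey one: cover x -80..-60, y 14..18, top z 38 mm, so 36 mm over both fins. Value in m: 0 = sprung out, latched; grows as pushed towards the grey fin (cover -y); stop 0.008. Spring 1.5 N at 0, 5.5 N at the stop. Catch is free from 0.0065; springs back if let go. No other thing as high within 45 mm beside the fins.
- tray: Fixed open blue tray, outside 200 (x) x 150 (y) x 39 mm high, walls and floor 4 mm. Origin: centre of its underside; z up. Tray, scale and printer stand side by side in any order, each turned up to 0.2 rad. The cover lies level in it on its feet, its origin then 13 mm above the tray's.
- printer_cover: Bystander: the black label printer's cover, same shape, size and axes as the scale's cover but with a green tab; sits in the printer's top 60 mm above the table (the scale's 56 mm). It must stay seated.
Not all that is in view belongs to the job. What is shaped like the scale_cover but brown or turquoise is not meant.

How it is judged:
On the way, in this order (a step that is already met when the one before it is completed fails the run):
1. the orange tab is pressed in at least 6 mm with the cover still seated (value of joint scale_tab above 0.006 m and distance of scale_cover from where it was at the start of the episode below 0.01 m and angle between scale_cover's own z axis and vertical below 0.15 rad), for 0.1 s.
2. the cover is swung up at least 20 degrees with its hinge edge still within 20 mm of its place (angle between scale_cover's own z axis and vertical above 0.35 rad and distance of scale_cover from where it was at the start of the episode below 0.02 m), for 0.1 s.
At the end, for the whole second after the job is handed in: The scale's battery cover lies at rest inside the blue tray on the tray's floor (origin within the inner walls and less than 24 mm above the tray's underside), tab side up and level within about 11 degrees; the printer's cover is still in its frame, within 12 mm and 8 degrees of its start (x of scale_cover in the frame of tray between -0.096 and 0.096 m and y of scale_cover in the frame of tray between -0.071 and 0.071 m and z of scale_cover in the frame of tray below 0.024 m and angle between scale_cover's own z axis and vertical below 0.2 rad and linear speed of scale_cover below 0.02 m/s and angular speed of scale_cover below 0.2 rad/s and distance of printer_cover from where it was at the start of the episode below 0.012 m and angle between printer_cover's own z axis and vertical below 0.15 rad); the robot touches nothing.
It fails at once if the label printer's cover is moved more than 12 mm or tilted more than 8 degrees (distance of printer_cover from where it was at the start of the episode above 0.012 m or angle between printer_cover's own z axis and vertical above 0.15 rad).
It also fails if it takes over 40 s, if anything falls off the work surface, if the arm or the gripper's body presses on something with over 40 N, if the wrist force passes 120 N, or if a joint passes its speed limit or range.

## Working session

There is one attempt and no reset: what is moved stays moved. The work goes in short steps, Python scripts to look and compute and a tool call to move; the robot and the scene stay as the last step left them, time stands still between calls to the robot, and variables do not carry over. Pictures are saved under pics/ and viewed, and the job is handed in when it is done.

Besides the shell and the picture viewer there is one more tool, called after "Emit:" by a JSON object that holds its "fn" and its "kwargs". servo_tool: Moves the arm, as the interface text tells. Its arguments: {"type":"object","properties":{"deltas":{"type":"array"},"newtons":{"type":"number"}},"required":["deltas"]}

```bash
ls; mkdir -p pics; python3 - <<'E'
from plant import manip
import cv2,numpy as np
for n in ["scene","top"]:
    c=manip.camera(n); cv2.imwrite(f"pics/{n}0.png",c["image"]); np.savez(f"{n}0.npz",**c); print(n,c["eye"],c["rotation"],c["intrinsics"])
o=manip.observe();print(o)
E
```

```text
pics
scene [1.00113822 0.49953169 1.16174964] [[-6.70464804e-01 -6.31984433e-01  3.88680619e-01]
 [ 7.41941042e-01 -5.70633698e-01  3.51995274e-01]
 [-6.61275395e-04  5.24378546e-01  8.51484999e-01]] [[475.03533578   0.         319.7266767 ]
 [  0.         475.03533578 198.29586567]
 [  0.           0.           1.        ]]
top [0.4313915  0.05845636 1.27895729] [[ 0.02703515  0.99857839 -0.04593808]
 [-0.99932247  0.02814625  0.02371467]
 [ 0.02497395  0.04526583  0.99866276]] [[492.84415571   0.         320.36914836]
 [  0.         492.84415571 196.19753468]
 [  0.           0.           1.        ]]
{'time_s': 0.1, 'qpos': array([ 1.16403604e+00,  2.41326814e-01,  3.85218730e-03,  1.33521636e+00,
       -9.18656554e-06,  1.57079668e+00]), 'qvel': array([-1.97540528e-05, -1.70343435e-03,  3.35568906e-03, -4.39213823e-04,
        1.47988289e-03,  2.37494794e-04]), 'joint_torque': array([-1.85066597e-05, -3.73137832e+01,  2.53009754e+01,  1.08343808e-02,
        2.61700200e-05,  1.25293482e-05]), 'tool_pos': array([0.19764667, 0.45880058, 0.30310469]), 'eef_rot': array([[ 9.18407256e-01, -7.41157744e-04,  3.95635645e-01],
       [-3.95636339e-01, -1.74370193e-03,  9.18405600e-01],
       [ 9.18721420e-06, -9.99998205e-01, -1.89465744e-03]]), 'wrist_force': array([ 0.49925989, -0.69401877,  0.72200063]), 'wrist_torque': array([0.02567115, 0.00153279, 0.01940013]), 'gripper_width': 0.08528071653821476}
```

View pics/scene0.png

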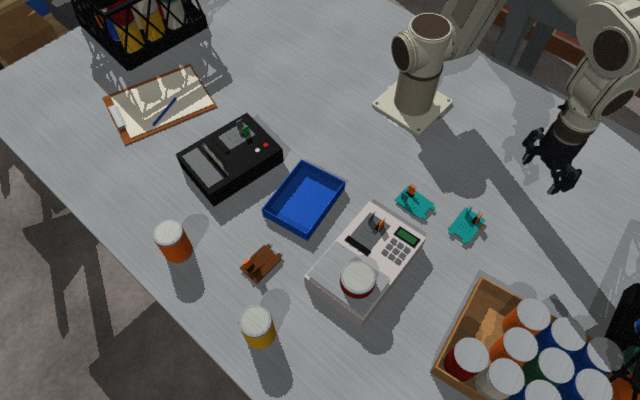

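View pics/top0.png

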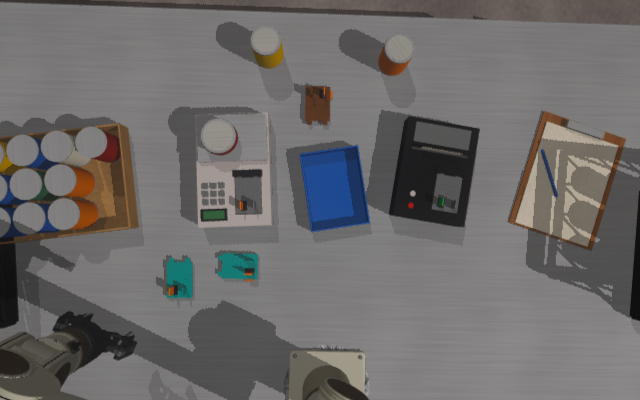

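The top view shows the scale at about (235,170) with its orange tab near (243,205), the tray at (335,188) and the printer at (435,170). I'll enlarge these.

```bash
cat > h.py <<'E'
import numpy as np,cv2
def pts(c):
    K=c["intrinsics"];z=c["range_z"].astype(float);v,u=np.mgrid[0:z.shape[0],0:z.shape[1]]
    p=np.stack([(u-K[0,2])/K[0,0]*z,-(v-K[1,2])/K[1,1]*z,-z],-1)
    P=p@c["rotation"].T+c["eye"]; P[z==0]=np.nan
    return P
def ray(c,u,v,h):
    K=c["intrinsics"];d=c["rotation"]@np.array([(u-K[0,2])/K[0,0],-(v-K[1,2])/K[1,1],-1.]);e=c["eye"]
    return e+d*(h-e[2])/d[2]
E
python3 - <<'E'
import cv2,numpy as np
from h import *
c=dict(np.load("top0.npz"))
i=c["image"]
cv2.imwrite("pics/t1.png",cv2.resize(i[105:235,185:285],None,fx=6,fy=6,interpolation=cv2.INTER_CUBIC)[:600*2][-600:])
cv2.imwrite("pics/t2.png",cv2.resize(i[135:240,290:380],None,fx=5,fy=5,interpolation=cv2.INTER_CUBIC))
c=dict(np.load("scene0.npz"));i=c["image"]
cv2.imwrite("pics/s1.png",cv2.resize(i[190:290,320:440],None,fx=6,fy=6,interpolation=cv2.INTER_CUBIC))
E
```

```text
(no output)
```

View pics/t1.png

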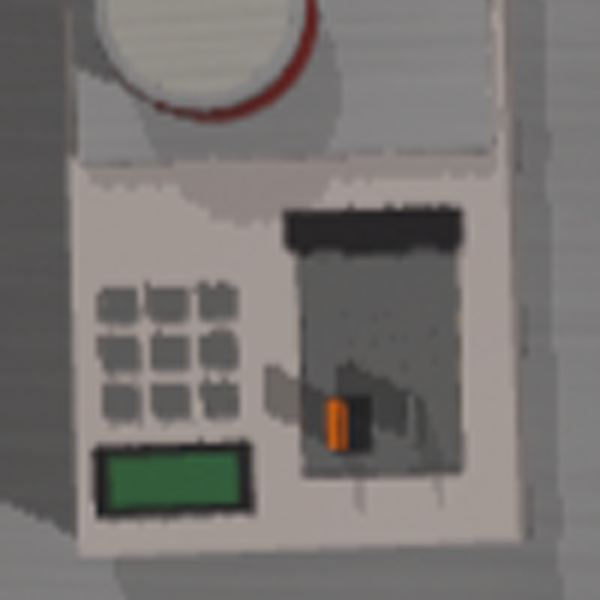

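View pics/t2.png

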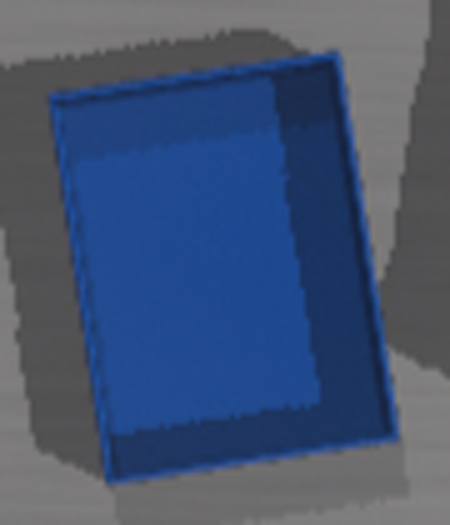

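View pics/s1.png

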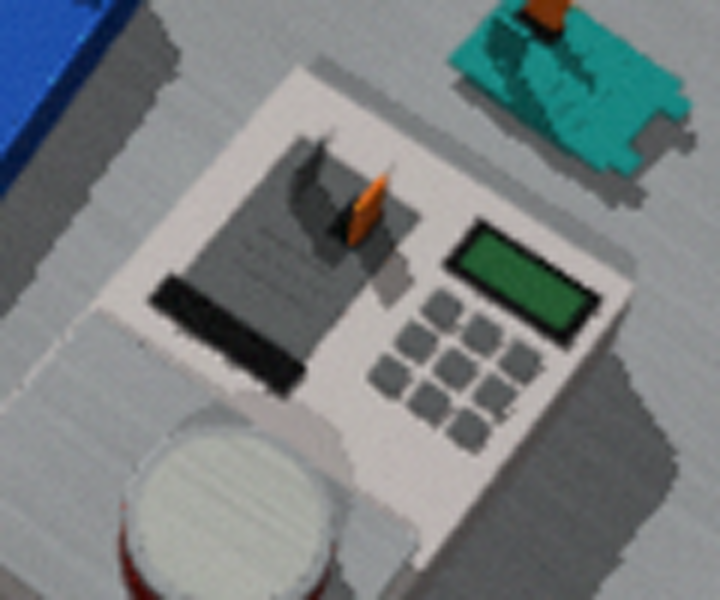

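```bash
python3 - <<'E'
from h import *
c=dict(np.load("top0.npz"));P=pts(c)
f=lambda u,v:(185+(u+.5)/6-.5,135+(v+.5)/6-.5)
g=lambda u,v:(290+(u+.5)/5-.5,135+(v+.5)/5-.5)
print("deck",P[135+500//6,185+400//6], "plate",P[135+300//6,185+380//6])
print("fin zones",P[200:212,238:256,2].round(3).tolist())
H=.058
S=[ray(c,*f(*p),H)[:2] for p in [(296,255),(461,251),(303,475),(464,472)]]
print(np.round(S,4)); 
x=(S[0]+S[1]-S[2]-S[3]);print("len",np.linalg.norm(x)/2,"yaw",np.arctan2(x[1],x[0]))
y=(S[0]+S[2]-S[1]-S[3]);print("wid",np.linalg.norm(y)/2,"yaw",np.arctan2(y[1],y[0])-np.pi/2)
D=[ray(c,*f(*p),.056)[:2] for p in [(72,160),(510,150),(80,553),(522,538)]];print("deck",np.round(D,4))
T=[ray(c,*g(*p),.039)[:2] for p in [(52,96),(338,54),(109,480),(396,438)]];T=np.array(T)
print("tray",T.round(4),T.mean(0)); d=T[0]+T[1]-T[2]-T[3];print(np.linalg.norm(d)/2,np.arctan2(d[1],d[0]),np.linalg.norm(T[0]-T[1]))
print("tray floor",P[187,335])
E
```

```text
deck [0.42890988 0.19903801 0.05879873] plate [0.51008493 0.20896997 0.06026715]
fin zones [[0.06, 0.062, 0.058, 0.062, 0.063, 0.063, 0.063, 0.058, 0.061, nan, 0.056, 0.058, 0.063, 0.058, 0.063, 0.063, 0.06, 0.061], [0.059, 0.059, 0.059, 0.065, 0.058, 0.06, 0.058, 0.062, 0.056, 0.061, 0.061, 0.06, 0.057, 0.059, 0.057, 0.09, 0.087, 0.063], [0.06, 0.093, 0.096, 0.087, 0.066, 0.061, 0.066, 0.059, 0.059, 0.063, 0.061, 0.059, 0.062, 0.055, 0.062, 0.094, 0.093, 0.067], [0.054, 0.099, 0.093, 0.085, 0.066, 0.063, 0.06, 0.058, 0.058, 0.057, 0.058, 0.062, 0.061, 0.059, 0.059, 0.092, 0.092, 0.073], [0.063, 0.097, 0.094, 0.089, 0.073, 0.061, 0.061, 0.058, 0.061, 0.06, 0.058, 0.059, 0.058, 0.059, 0.062, 0.092, 0.087, 0.067], [0.059, 0.092, 0.096, 0.088, nan, 0.057, 0.062, 0.062, 0.055, 0.063, 0.062, 0.062, 0.058, 0.061, 0.061, 0.099, 0.096, 0.073], [0.058, 0.057, 0.095, 0.09, 0.069, 0.061, 0.062, 0.064, 0.062, 0.068, 0.055, 0.062, 0.063, 0.057, 0.063, 0.095, 0.092, 0.076], [0.06, 0.056, 0.093, 0.087, 0.066, 0.059, 0.059, 0.064, 0.062, 0.059, 0.06, 0.06, 0.058, 0.061, 0.064, 0.095, 0.092, 0.07], [
[... 250 characters left out ...]
63, 0.06, 0.061, 0.059, 0.063, 0.058, 0.063, 0.06, 0.061, 0.06, 0.06, 0.062, 0.055, 0.061, 0.066, 0.062, 0.059, 0.058], [0.056, 0.058, 0.058, 0.059, 0.056, 0.062, 0.06, 0.06, 0.059, 0.058, 0.061, 0.059, 0.061, 0.057, 0.061, 0.06, 0.061, 0.066]]
[[0.5288 0.2446]
 [0.5325 0.1768]
 [0.4383 0.2386]
 [0.4413 0.1727]]
len 0.09097928199575342 yaw 0.056215908395608444
wid 0.06693712154402241 yaw 0.04982570976010936
deck [[0.5656 0.3384]
 [0.5752 0.1582]
 [0.4039 0.3289]
 [0.4148 0.1481]]
tray [[ 0.5942  0.0834]
 [ 0.62   -0.0609]
 [ 0.4014  0.0492]
 [ 0.4263 -0.0948]] [ 0.5104559  -0.00577633]
0.1961930966828572 0.17434191004866878 0.14655012542992024
tray floor [ 0.51512187 -0.00923853  0.00195614]
```

Emit:
{"fn": "servo_tool", "kwargs": {"deltas": [{"gripper": 1, "ay": -0.116}, {"ay": -0.116}, {"ay": -0.116}, {"ay": -0.116}, {}], "newtons": 20}}

```text
$.deltas[0]: bad value
```

Emit:
{"fn": "servo_tool", "kwargs": {"deltas": [{"dx": 2.48, "dz": -2.71}, {"dx": 2.48, "dz": -2.71}, {"dx": 2.48, "dz": -2.71}, {"dx": 2.48, "dz": -2.71}, {"dx": 2.48, "dz": -2.71}, {"dx": 2.48, "dz": -2.71}, {"dx": 2.48, "dz": -2.71}, {"dx": 2.48, "dz": -2.71}, {"dx": 2.48, "dz": -2.71}, {"dx": 2.48, "dz": -2.71}]}}

```text
$.deltas[0]: bad value
```

Emit:
{"fn": "servo_tool", "kwargs": {"deltas": [{"dy": 2.5}, {"dy": 2.5}, {}, {}]}}

```text
$.deltas[0]: bad value
```

```bash
python3 - <<'E'
from h import *
from plant import manip
c=manip.camera("wrist");np.savez("w1.npz",**c);cv2.imwrite("pics/w1.png",c["image"])
print(manip.finger_overhang,c["eye"],c["rotation"])
o=manip.observe();print(o["time_s"],o["tool_pos"],o["eef_rot"],o["gripper_width"],o["qpos"])
E
```

```text
0.0726 [0.12581825 0.49041615 0.37309784] [[ 0.39380862 -0.87599524 -0.27847282]
 [ 0.91919178  0.37493441  0.12046017]
 [-0.00111349 -0.30340818  0.95286003]]
0.15 [0.1976933  0.45887865 0.30321587] [[ 9.18383272e-01 -6.67892729e-04  3.95691444e-01]
 [-3.95692006e-01 -1.44953097e-03  9.18382129e-01]
 [-3.98137436e-05 -9.99998726e-01 -1.59550481e-03]] 0.08518435980881808 [1.16398948e+00 2.41259812e-01 4.05579729e-03 1.33518782e+00
 3.98366520e-05 1.57081065e+00]
```

View pics/w1.png

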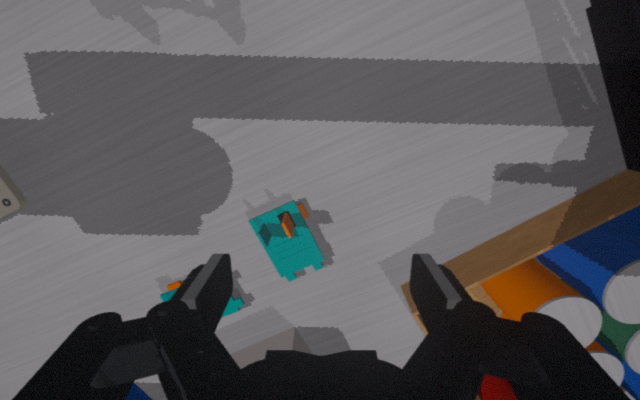

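The moves were refused (each row needs all its fields), so this wrist picture is still from the start pose: a turquoise look-alike at (290,240) between the open fingers. I'll resend with full rows.

Emit:
{"fn": "servo_tool", "kwargs": {"deltas": [{"gripper": 1, "dx": 0, "dy": 0, "dz": 0, "ax": 0, "ay": -0.116, "az": 0}, {"gripper": 1, "dx": 0, "dy": 0, "dz": 0, "ax": 0, "ay": -0.116, "az": 0}, {"gripper": 1, "dx": 0, "dy": 0, "dz": 0, "ax": 0, "ay": -0.116, "az": 0}, {"gripper": 1, "dx": 0, "dy": 0, "dz": 0, "ax": 0, "ay": -0.116, "az": 0}], "newtons": 20}}

```text
time_s: 0.48
tool_pos: [0.1978, 0.459, 0.3035]
eef_rot: [[0.998, -0.0, -0.063], [0.063, -0.001, 0.998], [-0.0, -1.0, -0.001]]
wrist_force: [0.0, 0.1, -0.2]
gripper_width: 0.0856
```

Emit:
{"fn": "servo_tool", "kwargs": {"deltas": [{"gripper": 1, "dx": 2.48, "dy": 0, "dz": -2.71, "ax": 0, "ay": 0, "az": 0}, {"gripper": 1, "dx": 2.48, "dy": 0, "dz": -2.71, "ax": 0, "ay": 0, "az": 0}, {"gripper": 1, "dx": 2.48, "dy": 0, "dz": -2.71, "ax": 0, "ay": 0, "az": 0}, {"gripper": 1, "dx": 2.48, "dy": 0, "dz": -2.71, "ax": 0, "ay": 0, "az": 0}, {"gripper": 1, "dx": 2.48, "dy": 0, "dz": -2.71, "ax": 0, "ay": 0, "az": 0}, {"gripper": 1, "dx": 2.48, "dy": 0, "dz": -2.71, "ax": 0, "ay": 0, "az": 0}, {"gripper": 1, "dx": 2.48, "dy": 0, "dz": -2.71, "ax": 0, "ay": 0, "az": 0}, {"gripper": 1, "dx": 2.48, "dy": 0, "dz": -2.71, "ax": 0, "ay": 0, "az": 0}, {"gripper": 1, "dx": 2.48, "dy": 0, "dz": -2.71, "ax": 0, "ay": 0, "az": 0}, {"gripper": 1, "dx": 2.48, "dy": 0, "dz": -2.71, "ax": 0, "ay": 0, "az": 0}]}}

```text
time_s: 1.32
tool_pos: [0.4618, 0.2012, 0.3037]
eef_rot: [[0.998, -0.0, -0.057], [0.057, -0.0, 0.998], [-0.0, -1.0, -0.0]]
wrist_force: [-0.1, 0.4, 0.2]
gripper_width: 0.0858
```

Emit:
{"fn": "servo_tool", "kwargs": {"deltas": [{"gripper": 0.8, "dx": 0, "dy": 2.5, "dz": 0, "ax": 0, "ay": 0, "az": 0}, {"gripper": 0.8, "dx": 0, "dy": 2.5, "dz": 0, "ax": 0, "ay": 0, "az": 0}, {"gripper": 0.8, "dx": 0, "dy": 0, "dz": 0, "ax": 0, "ay": 0, "az": 0}, {"gripper": 0.8, "dx": 0, "dy": 0, "dz": 0, "ax": 0, "ay": 0, "az": 0}]}}

```text
time_s: 1.65
tool_pos: [0.4599, 0.2022, 0.2526]
eef_rot: [[0.998, -0.004, -0.057], [0.057, -0.002, 0.998], [-0.004, -1.0, -0.002]]
wrist_force: [0.6, -0.2, -0.2]
gripper_width: 0.0683
```

```bash
python3 - <<'E'
from h import *
from plant import manip
c=manip.camera("wrist");np.savez("w1.npz",**c);cv2.imwrite("pics/w2.png",c["image"])
print(manip.finger_overhang,c["eye"],c["rotation"])
o=manip.observe();print(o["time_s"],o["tool_pos"],o["eef_rot"],o["gripper_width"],o["qpos"])
E
```

```text
0.0726 [0.38210748 0.1987209  0.32295757] [[-0.05881109 -0.95237605 -0.2992008 ]
 [ 0.99826853 -0.05643502 -0.01658385]
 [-0.00109134 -0.29965805  0.95404605]]
1.7 [0.46066252 0.2028499  0.2540896 ] [[ 9.98350370e-01 -1.07167107e-03 -5.74054962e-02]
 [ 5.74050389e-02 -4.52711041e-04  9.98350868e-01]
 [-1.09589185e-03 -9.99999323e-01 -3.90444916e-04]] 0.06845405892949558 [ 4.14786845e-01  2.75360959e-01 -8.09398414e-02  1.21565876e+00
  1.75557731e-05  3.57349972e-01]
```

View pics/w2.png

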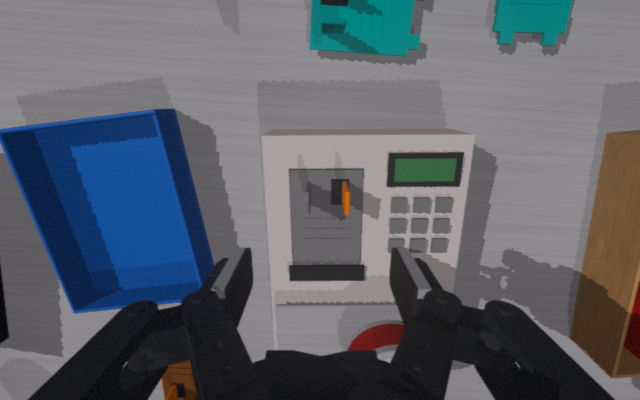

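```bash
python3 - <<'E'
from h import *
c=dict(np.load("w1.npz"));i=c["image"]
cv2.imwrite("pics/w2c.png",cv2.resize(i[160:290,280:375],None,fx=6,fy=6,interpolation=cv2.INTER_CUBIC)[:600])
E
```

```text
(no output)
```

View pics/w2c.png

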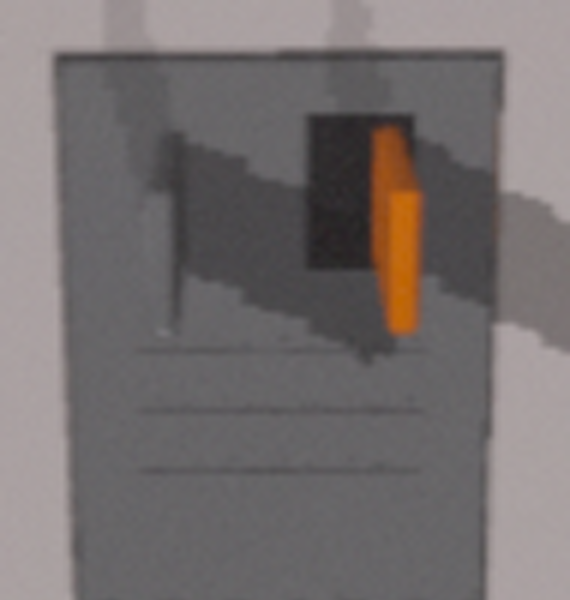

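```bash
python3 - <<'E'
from h import *
c=dict(np.load("w1.npz"))
f=lambda u,v:(280+(u+.5)/6-.5,160+(v+.5)/6-.5)
a,b=[ray(c,*f(*p),.060) for p in [(55,55),(503,50)]];print(a,b,(a+b)/2)
for p in [(390,190),(421,190),(388,333),(417,333),(172,190),(176,333)]: print(p,ray(c,*f(*p),.094))
E
```

```text
[0.44009334 0.17387732 0.06      ] [0.43552012 0.2386946  0.06      ] [0.43780673 0.20628596 0.06      ]
(390, 190) [0.44780584 0.22079727 0.094     ]
(421, 190) [0.44756901 0.22479556 0.094     ]
(388, 333) [0.46748387 0.22214869 0.094     ]
(417, 333) [0.46725647 0.22598171 0.094     ]
(172, 190) [0.44947155 0.19267599 0.094     ]
(176, 333) [0.46914651 0.1941238  0.094     ]
```

Wrist view: orange tab top at crop (405,260), grey fin at (175,260), agreeing with the top camera within 2 mm. Descending over the fins.

Emit:
{"fn": "servo_tool", "kwargs": {"deltas": [{"gripper": 0.8, "dx": -0.1, "dy": 3, "dz": 0, "ax": 0, "ay": 0, "az": 0}, {"gripper": 0.8, "dx": 0, "dy": 3, "dz": 0, "ax": 0, "ay": 0, "az": 0}, {"gripper": 0.8, "dx": 0, "dy": 2.2, "dz": 0, "ax": 0, "ay": 0, "az": 0}, {"gripper": 0.8, "dx": 0, "dy": 2, "dz": 0, "ax": 0, "ay": 0, "az": 0}, {"gripper": 0.8, "dx": 0, "dy": 1, "dz": 0, "ax": 0, "ay": 0, "az": 0}, {"gripper": 0.8, "dx": 0, "dy": 0, "dz": 0, "ax": 0, "ay": 0, "az": 0}, {"gripper": 0.8, "dx": 0, "dy": 0, "dz": 0, "ax": 0, "ay": 0, "az": 0}]}}

```text
time_s: 2.28
tool_pos: [0.4605, 0.2035, 0.1431]
eef_rot: [[0.998, 0.001, -0.058], [0.058, 0.001, 0.998], [0.001, -1.0, 0.0]]
wrist_force: [0.1, -0.2, 0.2]
gripper_width: 0.0684
```

```bash
python3 - <<'E'
from h import *
from plant import manip
c=manip.camera("wrist");cv2.imwrite("pics/w3.png",c["image"])
o=manip.observe();print(o["time_s"],o["tool_pos"],o["wrist_force"],o["gripper_width"])
E
```

```text
2.3333 [0.46095274 0.20356705 0.14361602] [ 0.65977992 -0.46353827  0.01507701] 0.06821955570922081
```

View pics/w3.png

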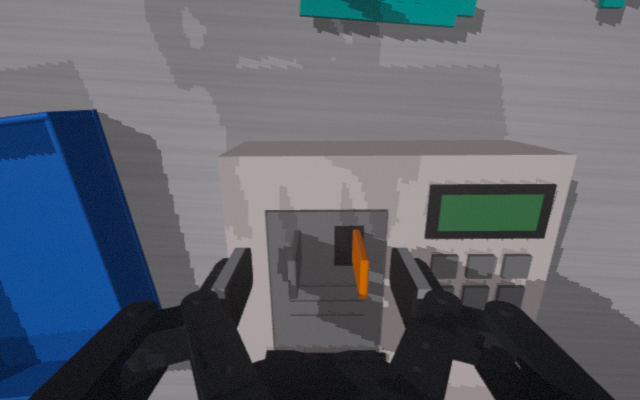

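Both fins sit between the pads (grey at (295,265), orange at (360,265)). Closing.

Emit:
{"fn": "servo_tool", "kwargs": {"deltas": [{"gripper": 0.5, "dx": -0.1, "dy": 0, "dz": 0, "ax": 0, "ay": 0, "az": 0}, {"gripper": 0.4, "dx": 0, "dy": 0, "dz": 0, "ax": 0, "ay": 0, "az": 0}, {"gripper": 0.3, "dx": 0, "dy": 0, "dz": 0, "ax": 0, "ay": 0, "az": 0}, {"gripper": 0.2, "dx": 0, "dy": 0, "dz": 0, "ax": 0, "ay": 0, "az": 0}, {"gripper": 0.1, "dx": 0, "dy": 0, "dz": 0, "ax": 0, "ay": 0, "az": 0}, {"gripper": 0, "dx": 0, "dy": 0, "dz": 0, "ax": 0, "ay": 0, "az": 0}, {"gripper": 0, "dx": 0, "dy": 0, "dz": 0, "ax": 0, "ay": 0, "az": 0}, {"gripper": 0, "dx": 0, "dy": 0, "dz": 0, "ax": 0, "ay": 0, "az": 0}], "newtons": 20}}

```text
time_s: 3.0
tool_pos: [0.4598, 0.2027, 0.1435]
eef_rot: [[0.998, 0.003, -0.057], [0.057, 0.0, 0.998], [0.003, -1.0, 0.0]]
wrist_force: [-1.3, -1.8, 6.9]
gripper_width: 0.0266
```

```bash
python3 - <<'E'
from h import *
from plant import manip
c=manip.camera("wrist");cv2.imwrite("pics/w4.png",c["image"][150:350,180:480].repeat(2,0).repeat(2,1))
o=manip.observe();print(o["time_s"],o["tool_pos"],o["wrist_force"],o["wrist_torque"],o["gripper_width"])
E
```

```text
3.05 [0.45975142 0.20267672 0.14349156] [-0.64669726 -1.98539452  7.63981975] [-0.15488105  0.1959517   0.10936113] 0.026649173509418162
```

View pics/w4.png

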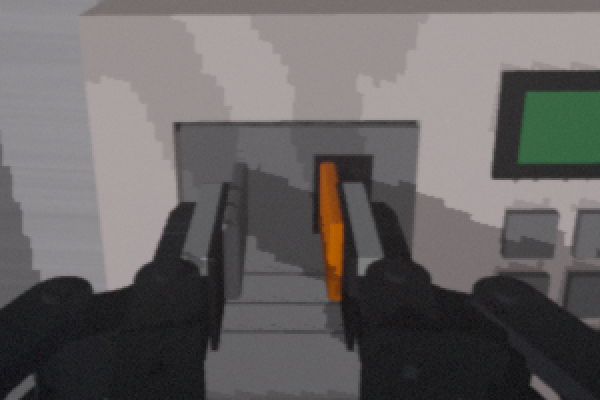

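Tab is in fully (26.6 mm over both fins). Swinging along the arc, tool kept upright.

Emit:
{"fn": "servo_tool", "kwargs": {"deltas": [{"gripper": 0, "dx": 0.12, "dy": -0.3, "dz": 0, "ax": 0, "ay": 0, "az": 0}, {"gripper": 0, "dx": 0.13, "dy": -0.3, "dz": 0, "ax": 0, "ay": 0, "az": 0}, {"gripper": 0, "dx": 0.15, "dy": -0.29, "dz": 0, "ax": 0, "ay": 0, "az": 0}, {"gripper": 0, "dx": 0.16, "dy": -0.29, "dz": 0, "ax": 0, "ay": 0, "az": 0}, {"gripper": 0, "dx": 0.17, "dy": -0.27, "dz": 0, "ax": 0, "ay": 0, "az": 0}, {"gripper": 0, "dx": 0.18, "dy": -0.27, "dz": 0, "ax": 0, "ay": 0, "az": 0}]}}

```text
time_s: 3.55
tool_pos: [0.4675, 0.203, 0.1589]
eef_rot: [[0.998, -0.002, -0.057], [0.057, -0.001, 0.998], [-0.002, -1.0, -0.001]]
wrist_force: [-2.3, -0.6, -3.3]
gripper_width: 0.0263
```

```bash
python3 - <<'E'
from h import *
from plant import manip
c=manip.camera("wrist");cv2.imwrite("pics/w5.png",c["image"][150:350,180:480].repeat(2,0).repeat(2,1))
c=manip.camera("scene");cv2.imwrite("pics/s5.png",cv2.resize(c["image"][150:290,320:440],None,fx=4,fy=4))
o=manip.observe();print(o["time_s"],o["tool_pos"],o["wrist_force"],o["wrist_torque"],o["gripper_width"])
E
```

```text
3.65 [0.46823712 0.20320859 0.15931539] [-1.15354592  0.8163846  -2.09651061] [-0.11017334  0.44811526  0.02421429] 0.02642118858668657
```

View pics/w5.png

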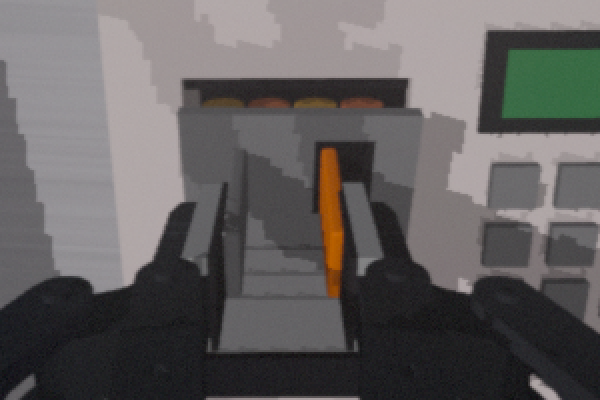

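View pics/s5.png

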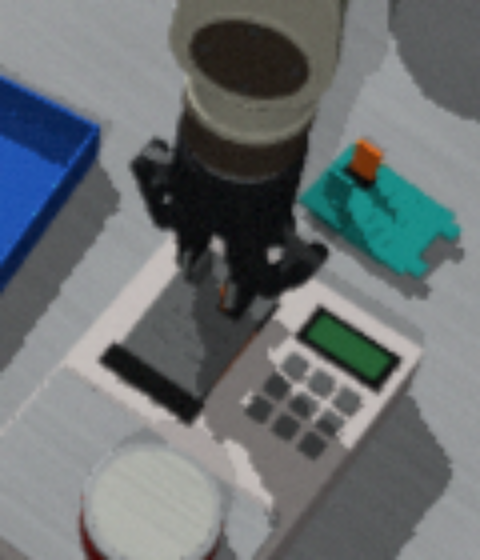

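The cover is swinging up: batteries show at (290,100) under its free end, tab still pressed, hinge at the ledge. I'll continue to about 32 degrees.

Emit:
{"fn": "servo_tool", "kwargs": {"deltas": [{"gripper": 0, "dx": 0.2, "dy": -0.26, "dz": 0, "ax": 0, "ay": 0, "az": 0}, {"gripper": 0, "dx": 0.2, "dy": -0.26, "dz": 0, "ax": 0, "ay": 0, "az": 0}, {"gripper": 0, "dx": 0.22, "dy": -0.24, "dz": 0, "ax": 0, "ay": 0, "az": 0}, {"gripper": 0, "dx": 0.22, "dy": -0.24, "dz": 0, "ax": 0, "ay": 0, "az": 0}, {"gripper": 0, "dx": 0.24, "dy": -0.22, "dz": 0, "ax": 0, "ay": 0, "az": 0}, {"gripper": 0, "dx": 0.24, "dy": -0.22, "dz": 0, "ax": 0, "ay": 0, "az": 0}, {"gripper": 0, "dx": 0.2, "dy": -0.16, "dz": 0, "ax": 0, "ay": 0, "az": 0}, {"gripper": 0, "dx": 0, "dy": 0, "dz": 0, "ax": 0, "ay": 0, "az": 0}, {"gripper": 0, "dx": 0, "dy": 0, "dz": 0, "ax": 0, "ay": 0, "az": 0}]}}

```text
time_s: 4.4
tool_pos: [0.4838, 0.2042, 0.1755]
eef_rot: [[0.998, 0.001, -0.057], [0.057, 0.0, 0.998], [0.002, -1.0, 0.0]]
wrist_force: [-1.1, 0.3, -0.8]
gripper_width: 0.0265
```

```bash
cat > look.py <<'E'
from h import *
from plant import manip
import sys
n=sys.argv[1]
c=manip.camera("wrist");cv2.imwrite(f"pics/w{n}.png",c["image"]);np.savez("w.npz",**c)
c=manip.camera("scene");cv2.imwrite(f"pics/s{n}.png",cv2.resize(c["image"][120:290,250:450],None,fx=3.5,fy=3.5));np.savez("s.npz",**c)
o=manip.observe();print(o["time_s"],o["tool_pos"],o["wrist_force"],o["wrist_torque"],o["gripper_width"])
E
python3 look.py 6
```

```text
4.5 [0.48376633 0.20420306 0.17543835] [-0.8783162   0.04679004 -1.53666328] [0.003024   0.17350959 0.03684306] 0.026532171103582913
```

View pics/w6.png

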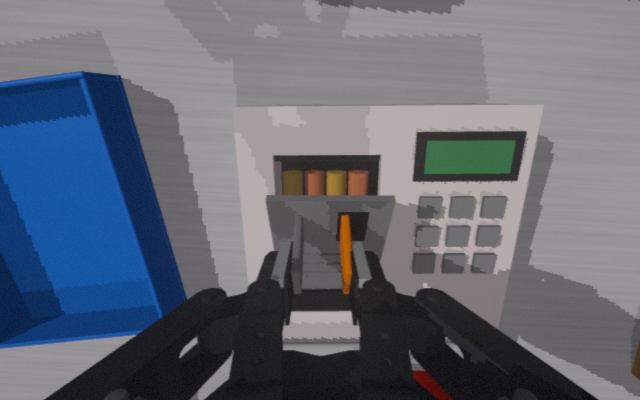

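View pics/s6.png

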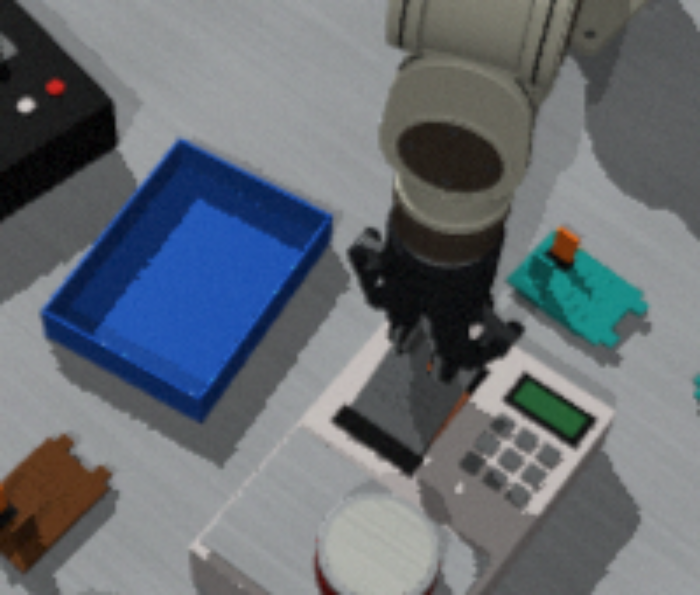

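```bash
python3 - <<'E'
from h import *
c=dict(np.load("w.npz"));P=pts(c)
Q=P[205:275,306:328].reshape(-1,3);Q=Q[~np.isnan(Q[:,0])]
for k in range(3):
    m=Q.mean(0);n=np.linalg.svd(Q-m)[2][2];n*=np.sign(n[2]);r=(Q-m)@n;Q=Q[abs(r)<2.5*r.std()]
print(n,np.degrees(np.arccos(n[2])),r.std())
yaw=.057
print([P[v,280].round(4) for v in (200,204,208)], P[200:206,270:388].reshape(-1,3)[:,2].max())
# hinge location: plate top free-edge point + 90mm along x
E1=np.nanmean(P[201:204,306:328].reshape(-1,3),0); x=np.array([n[2],0,-n[0]]);x/=np.linalg.norm(x); print(E1,E1+.09*x-n*.004)
E
```

```text
[0.45490313 0.0303853  0.8900224 ] 27.123938165445455 0.0004855193957595976
[array([0.4541, 0.1834, 0.1017]), array([0.4564, 0.1834, 0.101 ]), array([0.4592, 0.1832, 0.0992])] nan
[0.45403493 0.2014039  0.10174073] [0.53235434 0.20128236 0.05722045]
```

Measured 27° open, hinge within about 3 mm of its place. A touch more, then draw out 30 mm.

Emit:
{"fn": "servo_tool", "kwargs": {"deltas": [{"gripper": 0, "dx": 0.2, "dy": -0.2, "dz": 0, "ax": 0, "ay": 0, "az": 0}, {"gripper": 0, "dx": 0.15, "dy": -0.15, "dz": 0, "ax": 0, "ay": 0, "az": 0}, {"gripper": 0, "dx": 0, "dy": 0, "dz": 0, "ax": 0, "ay": 0, "az": 0}, {"gripper": 0, "dx": -0.5, "dy": 0, "dz": 0, "ax": 0, "ay": 0, "az": 0}, {"gripper": 0, "dx": -0.5, "dy": 0, "dz": 0, "ax": 0, "ay": 0, "az": 0}, {"gripper": 0, "dx": -0.5, "dy": 0, "dz": 0, "ax": 0, "ay": 0, "az": 0}, {"gripper": 0, "dx": -0.5, "dy": 0, "dz": 0, "ax": 0, "ay": 0, "az": 0}, {"gripper": 0, "dx": -0.5, "dy": 0, "dz": 0, "ax": 0, "ay": 0, "az": 0}, {"gripper": 0, "dx": -0.5, "dy": 0, "dz": 0, "ax": 0, "ay": 0, "az": 0}, {"gripper": 0, "dx": 0, "dy": 0, "dz": 0, "ax": 0, "ay": 0, "az": 0}]}}

```text
time_s: 5.33
tool_pos: [0.4549, 0.2023, 0.1784]
eef_rot: [[0.998, -0.002, -0.058], [0.058, -0.001, 0.998], [-0.002, -1.0, -0.001]]
wrist_force: [0.6, 0.5, -1.1]
gripper_width: 0.0266
```

```bash
python3 look.py 7;python3 - <<'E'
from h import *
c=dict(np.load("w.npz"));P=pts(c)
Q=P[205:275,306:328].reshape(-1,3);Q=Q[~np.isnan(Q[:,0])]
for k in range(3):
    m=Q.mean(0);n=np.linalg.svd(Q-m)[2][2];n*=np.sign(n[2]);r=(Q-m)@n;Q=Q[abs(r)<2.5*r.std()]
print(n,np.degrees(np.arccos(n[2])),r.std())
E
```

```text
5.4333 [0.4559876  0.20246741 0.17838508] [ 0.13968421 -1.0443058  -1.00695148] [-0.023769    0.05922229 -0.02241794] 0.02638993575355529
[0.47493918 0.03503315 0.87932102] 28.439433253576155 0.0004988486403558513
```

View pics/w7.png

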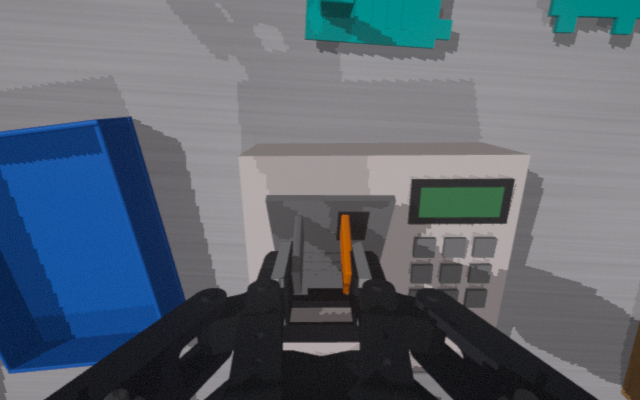

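View pics/s7.png

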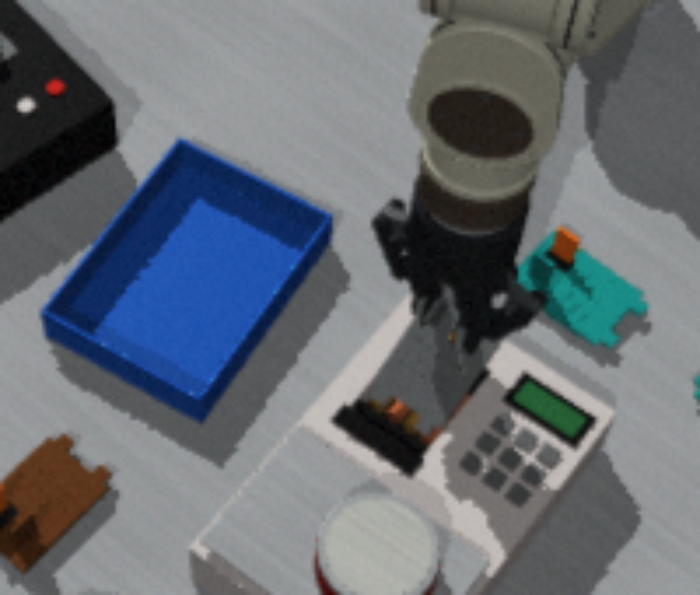

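Cover is clear of the ledge, held at 28°. I'll lift it and work out the tray pose.

Emit:
{"fn": "servo_tool", "kwargs": {"deltas": [{"gripper": 0, "dx": 0, "dy": -1, "dz": 0, "ax": 0, "ay": 0, "az": 0}, {"gripper": 0, "dx": 0, "dy": -2, "dz": 0, "ax": 0, "ay": 0, "az": 0}, {"gripper": 0, "dx": 0, "dy": -2.5, "dz": 0, "ax": 0, "ay": 0, "az": 0}, {"gripper": 0, "dx": 0, "dy": -2.5, "dz": 0, "ax": 0, "ay": 0, "az": 0}, {"gripper": 0, "dx": 0, "dy": -2, "dz": 0, "ax": 0, "ay": 0, "az": 0}, {"gripper": 0, "dx": 0, "dy": 0, "dz": 0, "ax": 0, "ay": 0, "az": 0}, {"gripper": 0, "dx": 0, "dy": 0, "dz": 0, "ax": 0, "ay": 0, "az": 0}]}}

```text
time_s: 6.02
tool_pos: [0.4575, 0.2029, 0.2802]
eef_rot: [[0.998, 0.003, -0.057], [0.057, 0.001, 0.998], [0.003, -1.0, 0.001]]
wrist_force: [0.2, -0.7, -0.6]
gripper_width: 0.0263
```

```bash
python3 look.py 8;cat > fit.py <<'E'
from h import *
from plant import manip
from scipy.spatial.transform import Rotation as Ro
o=manip.observe();Rt=o["eef_rot"];tp=o["tool_pos"]
c=dict(np.load("w.npz"));P=(pts(c)-tp)@Rt   # tool frame
Q=P[205:275,306:328].reshape(-1,3);Q=Q[~np.isnan(Q[:,0])]
for k in range(3):
    m=Q.mean(0);n=np.linalg.svd(Q-m)[2][2];n*=-np.sign(n[1]);r=(Q-m)@n;Q=Q[abs(r)<2.5*r.std()]
th=np.arctan2(n[0],-n[1]); print("tool n",n,"tilt deg",np.degrees(th))
E1=np.nanmean(P[201:204,306:328].reshape(-1,3),0)
x=np.array([np.cos(th),np.sin(th),0])
O=E1+.0905*x-n*.004; O[2]=.004
print("origin in tool",O)
yaw=.174
Rt_t=Ro.from_euler('z',yaw).as_matrix()
tc=np.array([.5105,-.0058,0]); Og=tc+Rt_t@[.045,0,.013]
base=np.array([[1,0,0],[0,0,1],[0,-1,0]],float).T  # placeholder
B=np.column_stack([[1,0,0],[0,0,-1],[0,1,0]])
R=Rt_t@B@Ro.from_rotvec([0,0,-th]).as_matrix()
TCP=Og-R@O
print("goal TCP",TCP,"\nR",R)
print("cur",tp); Rl=Rt_t@B; print("delta in yaw-aligned upright tool axes(cm)",100*Rl.T@(TCP-tp))
E
python3 fit.py
```

```text
6.1167 [0.4563185  0.20235156 0.27779751] [-0.51358164 -0.21075214 -1.54986443] [-0.03330294  0.02435777 -0.01905276] 0.02621159512725679
tool n [ 0.47116299 -0.88202889  0.00552035] tilt deg 28.11028133452166
origin in tool [0.04938729 0.11723656 0.004     ]
goal TCP [ 0.45820482 -0.01905364  0.09313779] 
R [[ 0.86872363  0.46405557 -0.17312332]
 [ 0.1527021   0.08157055  0.98490015]
 [ 0.47117017 -0.88204233  0.        ]]
cur [0.4563185  0.20235156 0.27779751]
delta in yaw-aligned upright tool axes(cm) [ -3.64725707  18.46597207 -21.83885882]
```

View pics/w8.png

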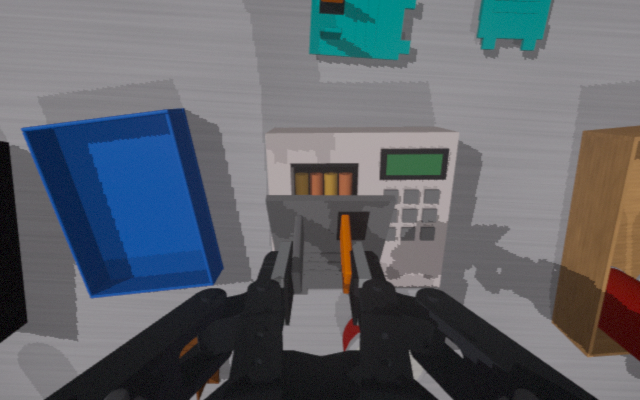

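Emit:
{"fn": "servo_tool", "kwargs": {"deltas": [{"gripper": 0, "dx": 0, "dy": 0, "dz": 0, "ax": 0, "ay": -0.117, "az": 0}, {"gripper": 0, "dx": -0.52, "dy": 0, "dz": -2.5, "ax": 0, "ay": 0, "az": 0}, {"gripper": 0, "dx": -0.52, "dy": 0, "dz": -3.2, "ax": 0, "ay": 0, "az": 0}, {"gripper": 0, "dx": -0.52, "dy": 0, "dz": -3.4, "ax": 0, "ay": 0, "az": 0}, {"gripper": 0, "dx": -0.52, "dy": 0, "dz": -3.4, "ax": 0, "ay": 0, "az": 0}, {"gripper": 0, "dx": -0.52, "dy": 0, "dz": -3.4, "ax": 0, "ay": 0, "az": 0}, {"gripper": 0, "dx": -0.52, "dy": 0, "dz": -3.2, "ax": 0, "ay": 0, "az": 0}, {"gripper": 0, "dx": -0.52, "dy": 0, "dz": -2.7, "ax": 0, "ay": 0, "az": 0}]}}

```text
time_s: 6.78
tool_pos: [0.4576, -0.0204, 0.277]
eef_rot: [[0.985, -0.003, -0.172], [0.172, -0.0, 0.985], [-0.003, -1.0, 0.0]]
wrist_force: [0.6, 0.9, -0.3]
gripper_width: 0.0264
```

Emit:
{"fn": "servo_tool", "kwargs": {"deltas": [{"gripper": 0, "dx": 0, "dy": 0, "dz": 0, "ax": 0, "ay": 0, "az": -0.1}, {"gripper": 0, "dx": 0, "dy": 0, "dz": 0, "ax": 0, "ay": 0, "az": -0.1}, {"gripper": 0, "dx": 0, "dy": 0, "dz": 0, "ax": 0, "ay": 0, "az": -0.1}, {"gripper": 0, "dx": 0, "dy": 0, "dz": 0, "ax": 0, "ay": 0, "az": -0.1}, {"gripper": 0, "dx": 0, "dy": 0, "dz": 0, "ax": 0, "ay": 0, "az": -0.09}, {"gripper": 0, "dx": 0, "dy": 0, "dz": 0, "ax": 0, "ay": 0, "az": 0}, {"gripper": 0, "dx": 0, "dy": 0, "dz": 0, "ax": 0, "ay": 0, "az": 0}]}}

```text
time_s: 7.37
tool_pos: [0.4565, -0.0185, 0.2766]
eef_rot: [[0.872, 0.458, -0.173], [0.152, 0.081, 0.985], [0.466, -0.885, 0.001]]
wrist_force: [0.2, 0.2, -0.2]
gripper_width: 0.0263
```

```bash
python3 look.py 9; python3 fit.py; python3 - <<'E'
from h import *
from plant import manip
o=manip.observe(); R=o["eef_rot"];print(R)
E
```

```text
7.4667 [ 0.45925384 -0.0184622   0.27877715] [ 0.95289435 -0.24550133  0.49259622] [-0.08144869  0.51191168 -0.05652565] 0.026130881908842295
tool n [ 0.47952447 -0.87752738  0.00140561] tilt deg 28.654380004183913
origin in tool [0.04381734 0.1204041  0.004     ]
goal TCP [ 0.4607777  -0.01860139  0.09764649] 
R [[ 0.86427771  0.47228419 -0.17312332]
 [ 0.15192061  0.08301695  0.98490015]
 [ 0.47952494 -0.87752825  0.        ]]
cur [ 0.45925384 -0.0184622   0.27877715]
delta in yaw-aligned upright tool axes(cm) [ 0.14767507 18.11306608 -0.04009008]
[[ 8.69769005e-01  4.62004841e-01 -1.73359176e-01]
 [ 1.53089847e-01  8.13443493e-02  9.84858668e-01]
 [ 4.69111262e-01 -8.83139074e-01  2.25432413e-05]]
```

View pics/w9.png

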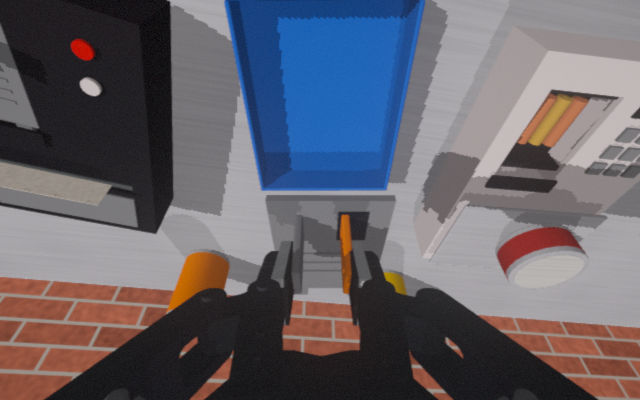

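View pics/s9.png

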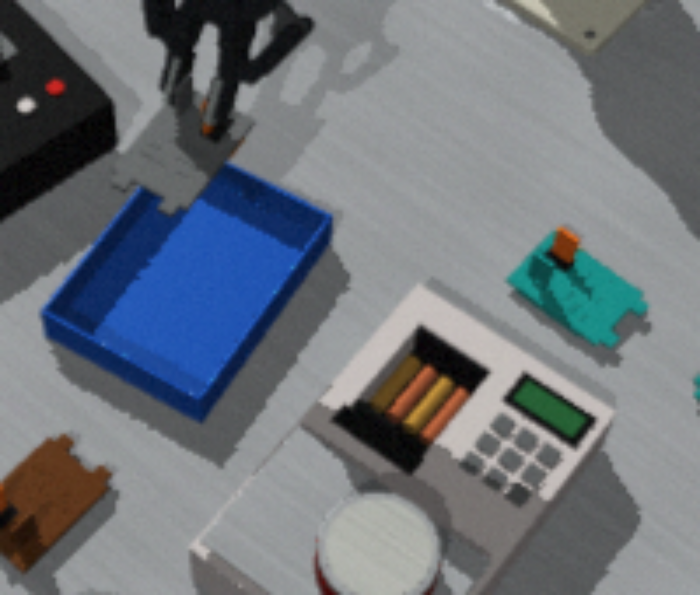

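The cover is level above the tray (scene crop (185,145)), the scale's battery bay is open and empty of the cover. Lowering 15 cm.

Emit:
{"fn": "servo_tool", "kwargs": {"deltas": [{"gripper": 0, "dx": -1.41, "dy": 2.65, "dz": 0, "ax": 0, "ay": 0, "az": 0}, {"gripper": 0, "dx": -1.41, "dy": 2.65, "dz": 0, "ax": 0, "ay": 0, "az": 0}, {"gripper": 0, "dx": -1.41, "dy": 2.65, "dz": 0, "ax": 0, "ay": 0, "az": 0}, {"gripper": 0, "dx": -1.41, "dy": 2.65, "dz": 0, "ax": 0, "ay": 0, "az": 0}, {"gripper": 0, "dx": -0.94, "dy": 1.77, "dz": 0, "ax": 0, "ay": 0, "az": 0}, {"gripper": 0, "dx": -0.47, "dy": 0.88, "dz": 0, "ax": 0, "ay": 0, "az": 0}, {"gripper": 0, "dx": 0, "dy": 0, "dz": 0, "ax": 0, "ay": 0, "az": 0}, {"gripper": 0, "dx": 0, "dy": 0, "dz": 0, "ax": 0, "ay": 0, "az": 0}]}}

```text
time_s: 8.13
tool_pos: [0.4599, -0.0183, 0.128]
eef_rot: [[0.87, 0.462, -0.174], [0.153, 0.082, 0.985], [0.469, -0.883, 0.0]]
wrist_force: [0.2, 0.2, -0.7]
gripper_width: 0.0263
```

```bash
python3 look.py 10; python3 fit.py
```

```text
8.2333 [ 0.46062198 -0.01843861  0.12962101] [-0.52622531  0.60736318  0.09860673] [-0.09784722  0.51553523  0.01167992] 0.026756214260527985
tool n [ 0.47803807 -0.87833578  0.00241949] tilt deg 28.557435002553838
origin in tool [0.04599321 0.12073571 0.004     ]
goal TCP [ 0.45888047 -0.01893488  0.09706023] 
R [[ 0.86507558  0.47082115 -0.17312332]
 [ 0.15206086  0.08275978  0.98490015]
 [ 0.47803947 -0.87833835  0.        ]]
cur [ 0.46062198 -0.01843861  0.12962101]
delta in yaw-aligned upright tool axes(cm) [-0.18011263  3.25607781 -0.01872837]
```

View pics/s10.png

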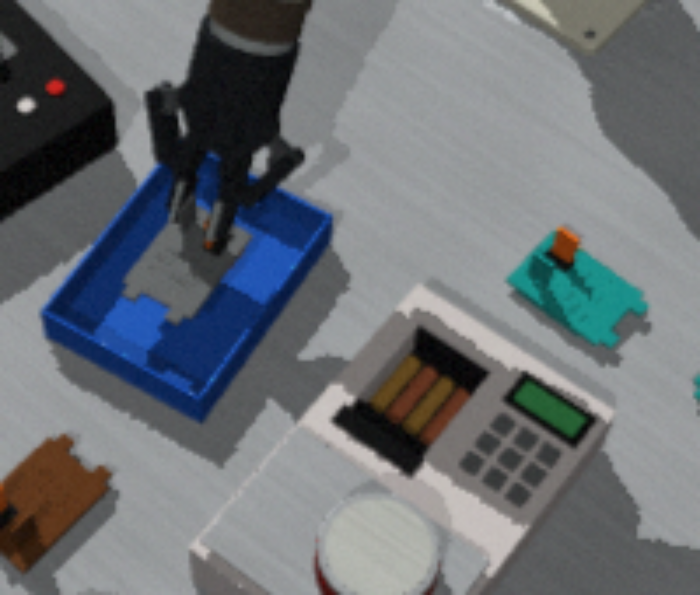

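View pics/w10.png

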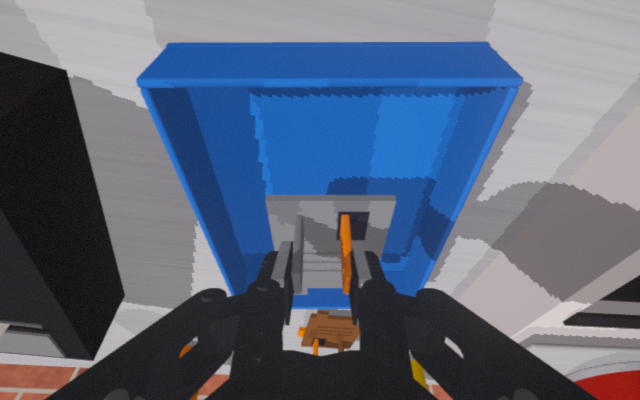

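Cover is level and centred inside the tray walls. Lowering the last bit slowly.

Emit:
{"fn": "servo_tool", "kwargs": {"deltas": [{"gripper": 0, "dx": -0.38, "dy": 0.71, "dz": 0, "ax": 0, "ay": 0, "az": 0}, {"gripper": 0, "dx": -0.38, "dy": 0.71, "dz": 0, "ax": 0, "ay": 0, "az": 0}, {"gripper": 0, "dx": -0.28, "dy": 0.53, "dz": 0, "ax": 0, "ay": 0, "az": 0}, {"gripper": 0, "dx": -0.19, "dy": 0.35, "dz": 0, "ax": 0, "ay": 0, "az": 0}, {"gripper": 0, "dx": -0.09, "dy": 0.18, "dz": 0, "ax": 0, "ay": 0, "az": 0}, {"gripper": 0, "dx": 0, "dy": 0, "dz": 0, "ax": 0, "ay": 0, "az": 0}, {"gripper": 0, "dx": 0, "dy": 0, "dz": 0, "ax": 0, "ay": 0, "az": 0}]}}

```text
time_s: 8.82
tool_pos: [0.4591, -0.0184, 0.1008]
eef_rot: [[0.869, 0.464, -0.173], [0.153, 0.082, 0.985], [0.471, -0.882, -0.0]]
wrist_force: [-1.0, 0.2, -0.5]
gripper_width: 0.026
```

Emit:
{"fn": "servo_tool", "kwargs": {"deltas": [{"gripper": 0, "dx": -0.09, "dy": 0.18, "dz": 0, "ax": 0, "ay": 0, "az": 0}, {"gripper": 0, "dx": -0.05, "dy": 0.09, "dz": 0, "ax": 0, "ay": 0, "az": 0}, {"gripper": 0, "dx": 0, "dy": 0, "dz": 0, "ax": 0, "ay": 0, "az": 0}]}}

```text
time_s: 9.07
tool_pos: [0.4588, -0.0184, 0.0973]
eef_rot: [[0.869, 0.463, -0.173], [0.153, 0.082, 0.985], [0.471, -0.882, -0.0]]
wrist_force: [-0.6, -0.2, -1.1]
gripper_width: 0.0265
```

Emit:
{"fn": "servo_tool", "kwargs": {"deltas": [{"gripper": 0, "dx": -0.09, "dy": 0.18, "dz": 0, "ax": 0, "ay": 0, "az": 0}, {"gripper": 0, "dx": 0, "dy": 0, "dz": 0, "ax": 0, "ay": 0, "az": 0}]}}

```text
time_s: 9.23
tool_pos: [0.4594, -0.0184, 0.0959]
eef_rot: [[0.868, 0.465, -0.173], [0.153, 0.082, 0.985], [0.472, -0.881, -0.0]]
wrist_force: [-1.6, 0.2, 3.4]
gripper_width: 0.0261
```

Emit:
{"fn": "servo_tool", "kwargs": {"deltas": [{"gripper": 0, "dx": -0.09, "dy": 0.18, "dz": 0, "ax": 0, "ay": 0, "az": 0}, {"gripper": 0, "dx": 0, "dy": 0, "dz": 0, "ax": 0, "ay": 0, "az": 0}]}}

```text
time_s: 9.4
tool_pos: [0.4604, -0.0184, 0.095]
eef_rot: [[0.867, 0.468, -0.174], [0.153, 0.082, 0.985], [0.475, -0.88, -0.0]]
wrist_force: [-4.5, 0.2, 11.0]
gripper_width: 0.0267
```

```bash
python3 look.py 11; python3 fit.py
```

```text
9.5 [ 0.46039212 -0.0183742   0.09502169] [-4.83338823  0.03091926 11.27162301] [0.05564143 0.28353195 0.12057599] 0.02627180145669609
tool n [ 0.46633351 -0.88453241 -0.01163936] tilt deg 27.79860521670347
origin in tool [0.04796919 0.11805158 0.004     ]
goal TCP [ 0.45949675 -0.01882655  0.09505637] 
R [[ 0.87123512  0.45932307 -0.17312332]
 [ 0.15314356  0.08073868  0.98490015]
 [ 0.46636511 -0.88459233  0.        ]]
cur [ 0.46039212 -0.0183742   0.09502169]
delta in yaw-aligned upright tool axes(cm) [-0.09601677 -0.00346733 -0.02905141]
```

View pics/s11.png

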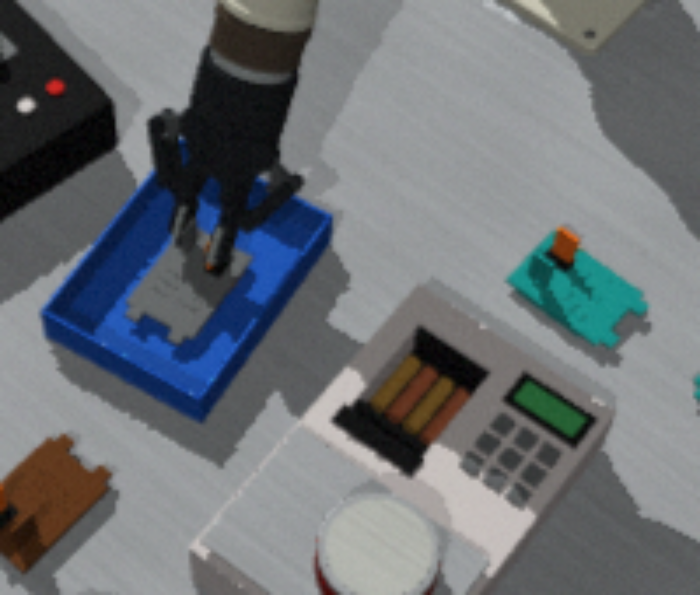

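On the floor (11 N upward). Easing off a millimetre, opening, then retracting along the tool axis.

Emit:
{"fn": "servo_tool", "kwargs": {"deltas": [{"gripper": 0, "dx": 0.07, "dy": -0.13, "dz": 0, "ax": 0, "ay": 0, "az": 0}, {"gripper": 0.2, "dx": 0, "dy": 0, "dz": 0, "ax": 0, "ay": 0, "az": 0}, {"gripper": 0.35, "dx": 0, "dy": 0, "dz": 0, "ax": 0, "ay": 0, "az": 0}, {"gripper": 0.5, "dx": 0, "dy": 0, "dz": 0, "ax": 0, "ay": 0, "az": 0}, {"gripper": 0.65, "dx": 0, "dy": 0, "dz": 0, "ax": 0, "ay": 0, "az": 0}, {"gripper": 0.65, "dx": 0, "dy": 0, "dz": 0, "ax": 0, "ay": 0, "az": 0}, {"gripper": 0.65, "dx": 0, "dy": 0, "dz": 0, "ax": 0, "ay": 0, "az": 0}]}}

```text
time_s: 10.08
tool_pos: [0.4589, -0.0184, 0.0947]
eef_rot: [[0.869, 0.463, -0.173], [0.153, 0.082, 0.985], [0.47, -0.882, 0.0]]
wrist_force: [0.6, -0.2, 0.7]
gripper_width: 0.0554
```

```bash
python3 look.py 12
```

```text
10.1833 [ 0.45895619 -0.01837747  0.09472957] [ 0.34824906 -0.02684101 -0.72524654] [-0.15527433  0.48077176 -0.00283001] 0.05538971879615061
```

View pics/w12.png

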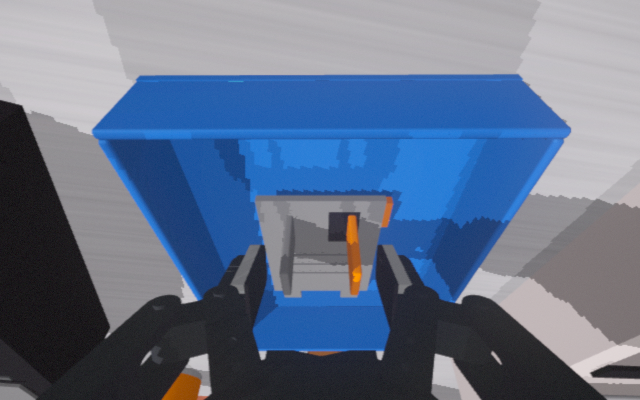

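Pads are clear of both fins (285,255) and (355,255); the tab sprang out. Retracting.

Emit:
{"fn": "servo_tool", "kwargs": {"deltas": [{"gripper": 0.65, "dx": 0, "dy": -1, "dz": 0, "ax": 0, "ay": 0, "az": 0}, {"gripper": 0.65, "dx": 0, "dy": -2, "dz": 0, "ax": 0, "ay": 0, "az": 0}, {"gripper": 0.65, "dx": 0, "dy": -3, "dz": 0, "ax": 0, "ay": 0, "az": 0}, {"gripper": 0.65, "dx": 0, "dy": -3, "dz": 0, "ax": 0, "ay": 0, "az": 0}, {"gripper": 0.65, "dx": 0, "dy": -3, "dz": 0, "ax": 0, "ay": 0, "az": 0}, {"gripper": 0.65, "dx": 0, "dy": -3, "dz": 0, "ax": 0, "ay": 0, "az": 0}, {"gripper": 0.65, "dx": 0, "dy": -1, "dz": 0, "ax": 0, "ay": 0, "az": 0}, {"gripper": 0.65, "dx": 0, "dy": 0, "dz": 0, "ax": 0, "ay": 0, "az": 0}, {"gripper": 0.65, "dx": 0, "dy": 0, "dz": 0, "ax": 0, "ay": 0, "az": 0}]}}

```text
time_s: 10.93
tool_pos: [0.3851, -0.0316, 0.2366]
eef_rot: [[0.868, 0.465, -0.173], [0.153, 0.081, 0.985], [0.472, -0.881, -0.001]]
wrist_force: [-0.0, 0.8, 0.2]
gripper_width: 0.0553
```

```bash
python3 look.py 13; python3 - <<'E'
from h import *
from plant import manip
c=manip.camera("top");cv2.imwrite("pics/t13.png",c["image"])
c=manip.camera("scene");P=pts(c);np.savez("sf.npz",P=P,**c)
cv2.imwrite("pics/sf.png",cv2.resize(c["image"][100:250,170:360],None,fx=4,fy=4))
E
```

```text
11.0333 [ 0.38444725 -0.03130268  0.2348458 ] [-0.21988068 -0.29741468 -1.10157482] [-0.03697515  0.42123005 -0.02922685] 0.055313748765639256
```

View pics/t13.png

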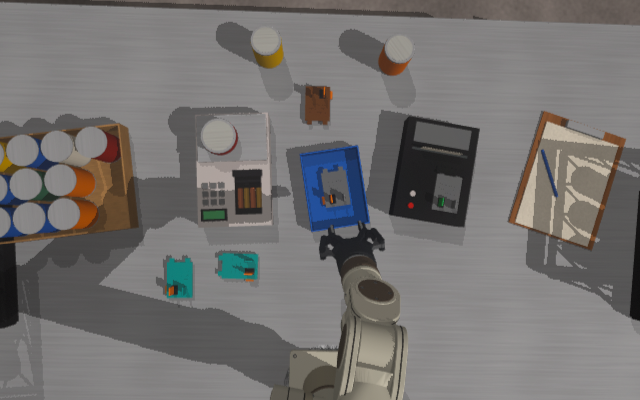

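View pics/sf.png

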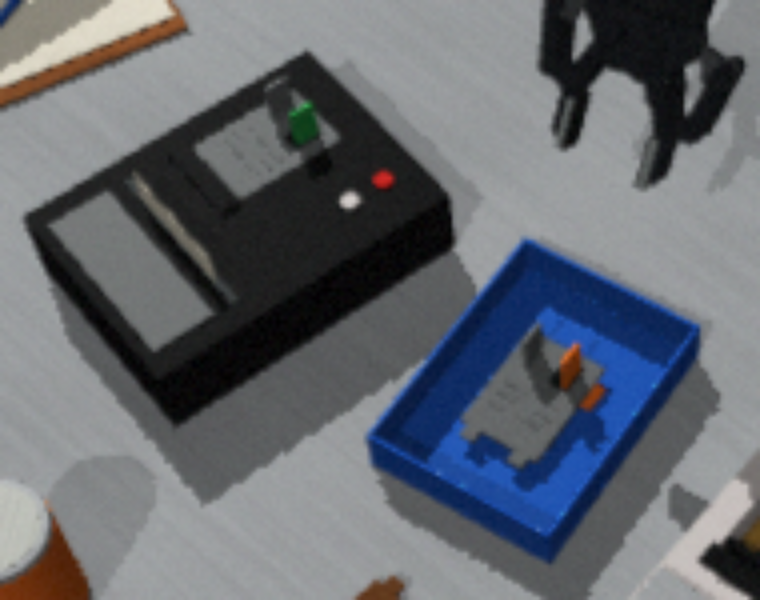

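View pics/w13.png

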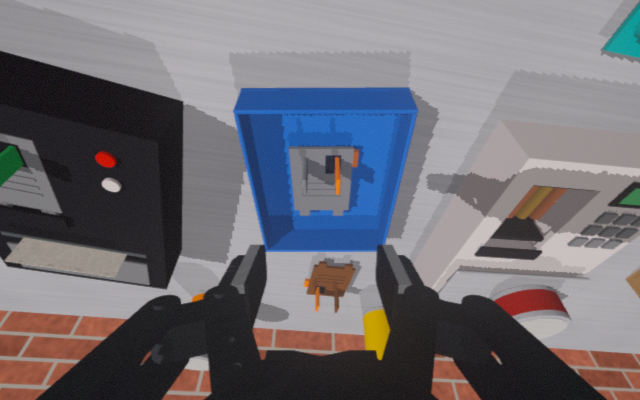

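The cover lies tab side up in the tray (scene crop (540,390)), and the printer cover looks untouched. One check of level and height, then hand in.

```bash
python3 - <<'E'
from h import *
from plant import manip
c=dict(np.load("w.npz"));P=pts(c)
Q=P[182:205,303:332].reshape(-1,3);Q=Q[~np.isnan(Q[:,0])]
for k in range(3):
    m=Q.mean(0);n=np.linalg.svd(Q-m)[2][2];n*=np.sign(n[2]);r=(Q-m)@n;Q=Q[abs(r)<2.5*r.std()]
print("plate",m,np.degrees(np.arccos(n[2])))
t=dict(np.load("top0.npz"));t2=manip.camera("top")
d=cv2.absdiff(t["image"],t2["image"])[165:220,425:470];print("printer diff",d.mean())
print(manip.hand_in(), manip.observe()["time_s"])
E
```

```text
plate [ 0.52376014 -0.00998378  0.02007501] 28.20494877625999
printer diff 4.1847811447811445
the job is handed in; nothing more can be done
the job is handed in; nothing more can be done
```

That fit gives 28°, which contradicts the pictures. I'll recheck it on the saved frames.

```bash
python3 - <<'E'
from h import *
c=dict(np.load("w.npz"));P=pts(c)
for v in (152,165,180,190,195,200,205,208): print(v,[P[v,u].round(3).tolist() for u in (296,318,345)])
s=np.load("sf.npz");Q=s["P"]
for (a,b) in [(510,385),(500,420),(540,430),(590,370),(490,410)]: print(a,b,Q[100+b//4,170+a//4].round(3))
i=c["image"][130:230,270:380];cv2.imwrite("pics/wz.png",cv2.resize(i,None,fx=5,fy=5))
E
```

```text
152 [[0.473, -0.04, 0.018], [0.47, -0.018, 0.017], [0.465, 0.008, 0.017]]
165 [[0.489, -0.038, 0.018], [0.487, -0.015, 0.016], [0.481, 0.012, 0.017]]
180 [[0.511, -0.035, 0.017], [0.507, -0.012, 0.017], [0.501, 0.017, 0.017]]
190 [[0.525, -0.034, 0.018], [0.52, -0.01, 0.019], [0.516, 0.02, 0.017]]
195 [[0.534, -0.033, 0.017], [0.528, -0.008, 0.018], [0.524, 0.022, 0.017]]
200 [[0.542, -0.032, 0.017], [0.536, -0.007, 0.018], [0.531, 0.024, 0.018]]
205 [[0.551, -0.031, 0.016], [0.546, -0.005, 0.017], [0.54, 0.026, 0.017]]
208 [[0.555, -0.03, 0.017], [0.552, -0.004, 0.017], [0.545, 0.027, 0.018]]
510 385 [ 0.517 -0.026  0.019]
500 420 [ 0.541 -0.01   0.017]
540 430 [0.527 0.015 0.017]
590 370 [0.468 0.006 0.016]
490 410 [ 0.539 -0.024  0.015]
```

View pics/wz.png

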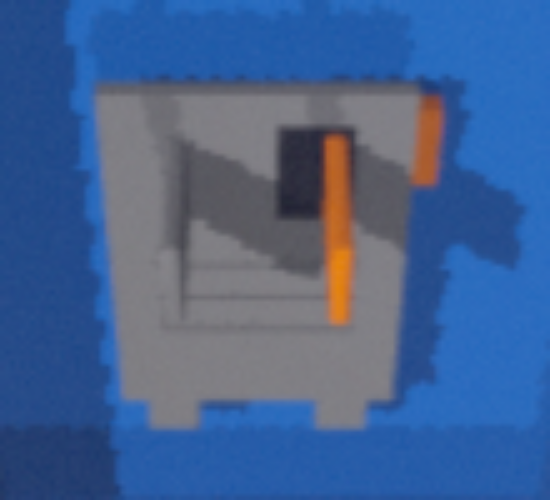

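The job is handed in, at about 11 s of the 40 s allowed. The scale's battery cover lies flat, tab side up, in the blue tray.

**What I did:**
- Pinched the orange tab in fully; the grip measured 26.5 mm over both fins, against 36 mm with the tab sprung out.
- Swung the cover up to a measured 27–28° with the tab held in, with the hinge edge about 3 mm from its place.
- Drew it out 30 mm, lifted it, levelled it over the tray and lowered it until it touched the floor. I then released it and retracted along the tool axis.

**Last checks:**
- **Height and level:** depth points across the whole plate, from two cameras, put its top at z = 16–19 mm everywhere. That matches lying level on its feet (17 mm expected).
- **Position:** the cover is centred in the tray, well inside the walls.
- **Robot:** the gripper is clear of everything, with near-zero wrist force.
- **Printer:** its cover looks unmoved in the pictures. I checked this by eye and with a rough image difference; I did not measure its pose.

**One check disagreed:** just before hand-in, an automatic plane fit reported a 28° tilt. Because that script also did the hand-in, I only saw the result afterwards. The saved frames contradict it. Most likely the fit took in part of a raised fin, but I did not track down the cause.

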